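# Click a boxwood stake head onto its square drive and shut the keeper

### The arm

A 6-joint arm with a two-finger parallel gripper is mounted at the origin on the work surface. World frame = base frame: x ahead of the robot, y to its left, z up, the work surface at z = 0. Lengths are in m, angles in rad, forces in N, time in s.
With the tool pointing down it reaches from about 0.25 to 0.8 m from the base axis. Payload 3.9 kg.
Tool frame: the origin (TCP) lies midway between the tips of the shut fingers; the grasp point (between the pads) lies 19 mm behind it (robot.grip_point_offset is the distance from the TCP to the grasp point, in m); z points along the fingers, y is the direction in which the jaws open and shut (so a half turn about z gives the same grasp; the last joint's range is limited). The gripper opens to 85 mm and grips with 20 to 120 N. Pads are 22 mm wide; open, the fingers measure 114 mm over their backs; the gripper's body (76 mm by 85 mm) begins 54 mm behind the grasp point. The pads swing forward as they close: fully open they stand 13 mm farther back than shut.
Start: joints at [0, 0.26, -0.138, 1.173, 0, 1.571], TCP at [0.525, -0, 0.231] pointing down, gripper open.
Joint ranges: [-2.78, 2.78], [-0.83, 1.72], [-1.28, 1.37], [-1.9, 2.12], [-1.57, 1.48], [-3.14, 3.14]. Speed limits (rad/s): [2.57, 2.57, 3.14, 3.14, 3.14, 3.14].

### API

Orientations are given as a rotation vector (axis times angle).
In Python, from cell import robot gives the robot as it stands.
- The arm moves only by the tool step_arm, never from a script. Its argument "moves" is a list that holds one entry, the list of rows, each a list of 7 numbers: the opening, from -1 (shut) to 1 (fully open), so that 0 is half open, then the shift along the tool's x, y, z in m, then the turn, a rotation vector about the tool's x, y, z in degrees. A call has 1 to 8 rows; each row is the pose to reach, as a shift and turn from the pose commanded when the call began, along the tool's axes at that moment; what a row does not reach only later rows make up. A row lasts 1/8 s, in which the tool goes at most 62.5 mm and 10.7 degrees, less where a joint would pass 70% of its speed; a pose out of reach is approached as far as the arm can. A call with a gripper value outside its range is refused whole. The fingers move at their own pace and stop on an object; "force" is the grip in N (left out, the last holds). Time passes only in rows, so rows that repeat a pose let the fingers close. It gives the time, the measured TCP pose, the force and the opening at its end, in the units of the state.
- robot.read_state(): the state, without advancing time (a new reading comes with each control period).
- robot.snapshot(name): name is "scene" or "side" or "wrist"; returns (picture, depth): 400x640x3 uint8, red, green, blue; 400x640 float32, m along the optical axis (not along the pixel's ray), 0 where there is no reading.
- robot.camera_model(name): a dict with "fov_y" (degrees; the focal length in pixels is half the picture's height over the tangent of half this angle, whatever the lens; pixels are square), "cx", "cy" (the principal point, pixels), "cam_to_world" (4x4, takes a point from camera to world coordinates). Camera axes: x right, y down, z forward; pixel columns grow to the right and rows downward; lengths in m; the calibration is good to about 2 mm. A picture is of the moment at which its call begins: read the wrist's pose just before it. camera_model takes no time and is no camera call; for the wrist camera it gives the pose at the moment of the call.
- robot.close_job(): hands the job in, once; it reports no verdict.
The state is a dict: "clock": time; "q": joint angles; "joint_velocities": joint speeds; "joint_efforts": joint torques, N m; "ee_pos": TCP position; "ee_rot": TCP orientation; "wrist_force": force on the tool from outside, world axes, zero at the start; "wrist_torque": the same for the moment, N m; "grip_width": finger opening in m.
Only numpy, scipy, OpenCV 4.12 (cv2) and the standard library are available. Lean on these libraries where they do the work, as an engineer would, in place of code of your own. Each camera call takes 0.05 s, during which the arm holds its last target. There are 200 camera calls.

### The job

Slide the boxwood-domed stake head along the guide rails of the green stake bed and onto the square drive, pushing it fully home until the spring ball clicks into the hole in its sleeve. Then swing the brass keeper bar shut behind it, as far as it goes, and leave the other tools on the bench where they are.

Things in the scene. Friction and masses are not known exactly. Their poses are not given: they have to be found in the camera images.
- bed: Stake bed fixed to the bench: green plate 240 x 140 x 10 mm, dark steel shoulder block at its far end, two steel guide rails. Origin on the plate's underside, at bench height; x = push direction along the rails to the shoulder, y left of it, z up. Plate from x = -135 to +105 mm. Shoulder block 80 mm wide, top 70 mm above the bench, flat face at x = +60. Place and yaw vary.
- rail_mouth (a point): Middle of the rails' flared mouth, at bed x = -100 mm, at rail-top height (22 mm above the bench, 12 above the plate). The rails are 8 mm thick, straight and 47.6 mm apart from bed x = -12 to +55, flaring to about 100 mm apart here. They straighten the head as it is pushed.
- drive_tip (a point): Tip of the 20 mm square steel drive, on its axis, 34 mm above the bench (bed x = +25, y = 0). The drive is 35 mm long and points from the shoulder back along the bed's -x; its last 5 mm are thinner.
- shoulder (a point): Point on the shoulder's face at the root of the square drive, on the drive's axis, 34 mm above the bench (bed frame x = +60, y = 0). Axes as the bed's.
- ball (a joint): Spring ball (brass colour) in the drive's upper face, 20 mm before the shoulder, 4 mm proud. 0 = fully out; grows (m) as it is pressed in, about 0.001 while the sleeve rides over it, back to almost 0 when it clicks into the hole. Pushing the sleeve over it takes about 5 to 15 N.
- head: Stake head to be fitted, loose, 70 long (x) x 46 wide x 48 mm high, 0.3 to 0.55 kg: rear 30 mm pale boxwood with a small dome (top 68 mm above the underside), front 40 mm a steel sleeve, 42 mm high. Origin centre of underside, x towards the socket. Starts on the plate (underside 10 mm above the bench) in the flared mouth, socket to the drive, a little askew. Home: origin at bed x = +24 mm.
- socket_mouth (a point): Centre of the mouth of the 22.4 mm square socket, 40 mm deep, in the head's front face (head x = +35, z = 24 mm). The ball hole, 13 mm square, goes through the sleeve's upper wall 19 mm behind the mouth. Clicked home, the mouth is about 1 mm (0 to 2) short of shoulder.
- head_back (a point): Centre of the head's flat back face at socket height (head frame x = -35, z = 24 mm): where to push.
- keeper (a joint): Brass keeper bar, 10 mm thick, 26 to 36 mm above the bench, on an upright pivot left of the rails. 0 rad = shut on its stop, straight across the rails along the bed's -y, 2 mm behind the fitted head; grows as it opens. Free end points along (-sin q, -cos q) in the bed's x, y. Limit 2.6. Light friction (0.5 N at the knob), stays where left. Starts open, 1.75 to 2.4.
- keeper_pivot (a point): The keeper's pivot axis, 31 mm above the bench, at bed x = -18, y = +50 mm.
- keeper_knob (a point): Centre of the top of the keeper's upright red knob, 16 mm diameter, on the bar's free end 95 mm from the pivot; the knob reaches from 36 to 70 mm above the bench. Push it sideways.
- spare_head: Bystander: a second stake head of the same size with dark flat-topped wood, no dome, on the bench at the right. Origin centre of underside.
- coffee_pot: Bystander: copper coffee pot 105 mm high, about 100 mm wide, with a long brass handle along its x reaching 190 mm. Origin centre of underside.
- mallet: Bystander: boxwood mallet, round head 64 mm diameter and 95 mm long, handle 210 mm along -x. Origin under the head.
- planishing_hammer: Bystander: steel hammer with an ash handle, 270 mm long, lying along its x. Origin centre of underside.
- dividers: Bystander: brass dividers 135 mm long lying flat, legs along +x. Origin at the hinge.
- sal_ammoniac: Bystander: grey block 75 x 55 x 32 mm. Origin centre of underside.
Not all that is in view belongs to the job. Leave any blue or pink look-alike of the head alone.

How it is judged:
By the outcome, as a careful person would: the job done as asked, in the order asked, and still so for the second after the job is handed in, with the robot touching nothing.
It also fails if it takes over 61 s, if anything falls off the work surface, if the arm or the gripper's body presses on something with over 40 N, if the wrist force passes 120 N, or if a joint passes its speed limit or range.

## Working session

There is one attempt and no reset: what is moved stays moved. The work goes in short steps, Python scripts to look and compute and a tool call to move; the robot and the scene stay as the last step left them, time stands still between calls to the robot, and variables do not carry over. Pictures are saved under pics/ and viewed, about 8 in all and at most 12, crops included, and the job is handed in when it is done.

Besides the shell and the picture viewer there is one more tool, called after "Call:" as name(argument=value, ...), one argument or row to a line, values as JSON. step_arm: Moves the arm, as the interface text tells. Its arguments: {"type":"object","properties":{"moves":{"type":"array","items":{"type":"array","items":{"type":"array","items":{"type":"number"}}}},"force":{"type":"number"}},"required":["moves"]}

```bash
mkdir -p pics; ls
cat > h.py <<'E'
import numpy as np, cv2
from cell import robot
def snap(n,f):
    cm=robot.camera_model(n); p,d=robot.snapshot(n)
    cv2.imwrite('pics/'+f+'.png',p[:,:,::-1]); np.savez('pics/'+f+'.npz',p=p,d=d,T=cm['cam_to_world'],k=[200/np.tan(np.radians(cm['fov_y']/2)),cm['cx'],cm['cy']])
    return p,d
def load(f):
    z=np.load('pics/'+f+'.npz'); return z['p'],z['d'],z['T'],z['k']
def ray(f,u,v,z):
    _,_,T,k=load(f); r=T[:3,:3]@np.array([(u-k[1])/k[0],(v-k[2])/k[0],1]); o=T[:3,3]
    return o+r*(z-o[2])/r[2]
def cloud(f):
    p,d,T,k=load(f); v,u=np.mgrid[:400,:640]
    P=np.stack([(u-k[1])/k[0]*d,(v-k[2])/k[0]*d,d],-1)@T[:3,:3].T+T[:3,3]
    return p,np.where(d[...,None]>0,P,np.nan)
def proj(f,X):
    _,_,T,k=load(f); c=T[:3,:3].T@(np.array(X)-T[:3,3]); return k[0]*c[0]/c[2]+k[1],k[0]*c[1]/c[2]+k[2]
E
python3 - <<'E'
from h import *
a,_=snap('scene','s0'); b,_=snap('side','d0')
cv2.imwrite('pics/both.png',cv2.resize(np.vstack([a,b])[:,:,::-1],(480,600)))
print(robot.read_state()['ee_pos'],robot.read_state()['ee_rot'],robot.grip_point_offset)
E
```

```text
pics
[5.24392539e-01 1.19759244e-05 2.30559799e-01] [-2.22054404e+00 -2.22059262e+00  1.93509686e-03] 0.0187
```

View pics/s0.png

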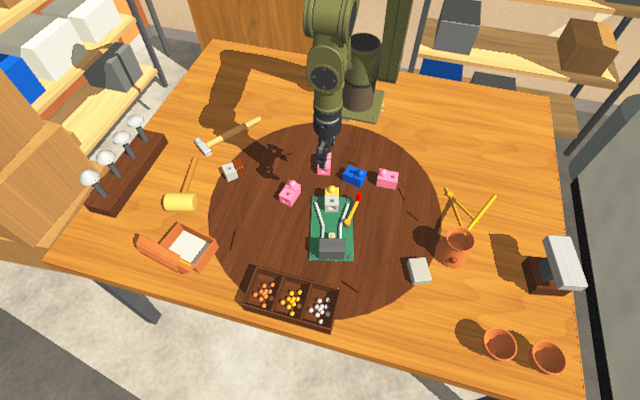

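View pics/d0.png

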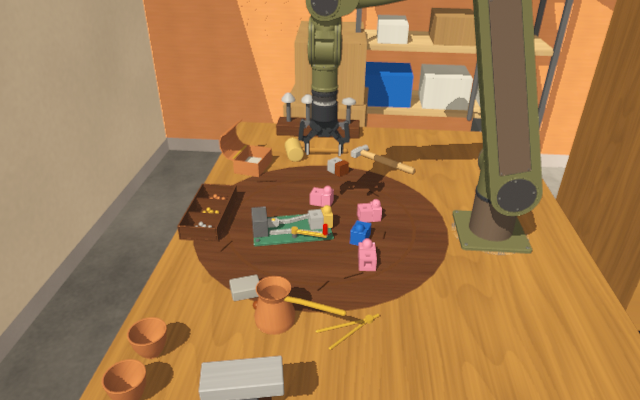

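The scene view shows the bed at (331,228) with the shoulder at its lower end, pointing away from the robot. These could be the head:
- Pale domed head in the rail mouth at (331,200). This is the one: boxwood dome and on the plate.
- Blue at (354,175) and pink at (323,163), (290,192) and (387,178). These are look-alikes.
- Dark flat-topped one at (231,172). This is the spare.

The red knob is at (358,197).

```bash
cat > m.py <<'E'
from h import *
import sys
def hsv(p): return cv2.cvtColor(p,cv2.COLOR_RGB2HSV)
for f in sys.argv[1:]:
    p,P=cloud(f); H=hsv(p); h,s,v=[H[...,i].astype(int) for i in range(3)]
    z=P[...,2]; near=(np.abs(P[...,1])<.3)&(P[...,0]>.3)&(P[...,0]<.9)
    g=(h>60)&(h<95)&(s>90)&near&(z>0.0)&(z<.02)
    n,l,st,_=cv2.connectedComponentsWithStats(g.astype(np.uint8)); 
    V,U=np.nonzero(g); 
    Q=np.array([ray(f,u,v_,.01)[:2] for u,v_ in zip(U,V)],np.float32)
    r=cv2.minAreaRect(Q*1000); print(f,'plate',r, len(Q)); 
    r_=((h<6)|(h>174))&(s>180)&(v>120)&near&(z>.03)&(z<.08)
    print('red',np.nanmedian(P[r_],0),r_.sum(), 'top', np.nanmean(P[r_&(z>.066)],0) if (r_&(z>.066)).any() else '')
    c=np.array(r[0])/1000
    b=near&(np.hypot(P[...,0]-c[0],P[...,1]-c[1])<.17)
    w=(h>18)&(h<32)&(s>60)&(v>150)&b&(z>.045)&(z<.085)
    print('wood',np.nanmedian(P[w],0),w.sum(),'dome',np.nanmean(P[w&(z>.068)],0))
    sh=b&(z>.064)&(z<.076)&(s<70)&(P[...,0]>c[0]); 
    if sh.sum()>20: print('shoulder',cv2.minAreaRect((P[sh][:,:2]*1000).astype(np.float32)))
    st=b&(z>.047)&(z<.057)&(s<70)
    if st.sum()>20: print('sleeve top',cv2.minAreaRect((P[st][:,:2]*1000).astype(np.float32)),st.sum())
E
python3 m.py s0 d0
python3 - <<'E'
from h import *
a=load('s0')[0][165:275,270:400]; b=load('d0')[0][180:260,230:390]
A=cv2.resize(a,None,fx=4.6,fy=4.6,interpolation=2);cv2.imwrite('pics/c0.png',A[:,:,::-1])
E
```

```text
s0 plate ((620.2054443359375, 48.20997619628906), (238.99659729003906, 138.64529418945312), 14.245027542114258) 1344
red [0.51522746 0.11220527 0.06067655] 35 top [0.51193511 0.11182681 0.06895   ]
wood [0.51995803 0.02360544 0.05920728] 126 dome [0.51546844 0.02040554 0.07340884]
shoulder ((714.5750732421875, 71.38665771484375), (45.270606994628906, 76.04163360595703), 13.733388900756836)
sleeve top ((630.293212890625, 58.35809326171875), (218.22698974609375, 75.29571533203125), 10.2793607711792) 178
d0 plate ((618.552001953125, 55.419795989990234), (236.57235717773438, 141.8224639892578), 14.206075668334961) 650
red [0.51108028 0.1179746  0.05633207] 42 top [0.51105819 0.11570505 0.06758573]
wood [0.51268619 0.03350485 0.05740798] 122 dome [0.51175894 0.02685821 0.07212441]
shoulder ((712.2255249023438, 75.6382827758789), (44.45559310913086, 84.56282806396484), 11.597765922546387)
sleeve top ((628.8233642578125, 62.00091552734375), (216.91656494140625, 56.01726150512695), 19.607120513916016) 144
```

View pics/c0.png

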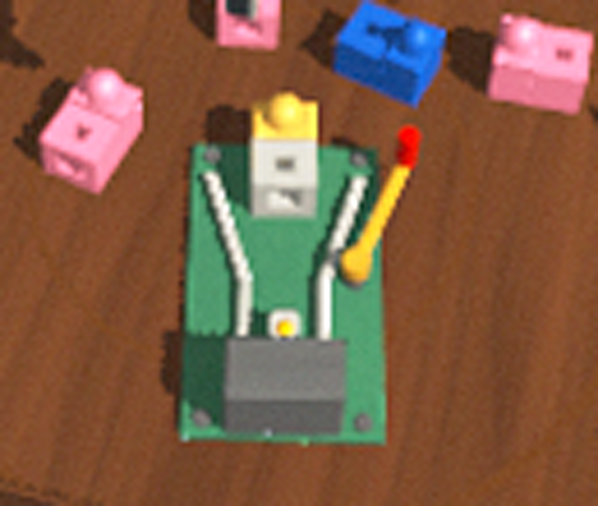

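```bash
python3 - <<'E'
from h import *
snap('wrist','w0'); print(load('w0')[2].round(3),load('w0')[3])
import cv2
for f in ['s0']:
    p,P=cloud(f);H=cv2.cvtColor(p,cv2.COLOR_RGB2HSV);h,s=H[...,0].astype(int),H[...,1].astype(int)
    for nm,m in [('pink',(h>160)&(h<179)&(s>60)&(s<180)),('blue',(h>100)&(h<125)&(s>150))]:
        m=m&(P[...,2]>.02)&(P[...,2]<.08)
        n,l,st,c=cv2.connectedComponentsWithStats(m.astype(np.uint8))
        for i in range(1,n):
            if st[i,4]>40: q=P[l==i]; print(nm,c[i].round(),q.min(0).round(3),q.max(0).round(3))
E
python3 m.py w0
```

```text
[[ 1.     0.001 -0.     0.524]
 [ 0.001 -0.952 -0.305  0.078]
 [-0.001  0.305 -0.952  0.374]
 [ 0.     0.     0.     1.   ]] [351.29424703 314.77618776 200.67072944]
pink [328. 163.] [ 0.343 -0.034  0.021] [ 0.413 -0.013  0.057]
pink [387. 178.] [0.359 0.156 0.02 ] [0.413 0.227 0.07 ]
pink [290. 191.] [ 0.505 -0.15   0.02 ] [ 0.578 -0.091  0.067]
blue [355. 175.] [0.375 0.038 0.021] [0.438 0.116 0.068]Traceback (most recent call last):
  File "m.py", line 11, in <module>
    r=cv2.minAreaRect(Q*1000); print(f,'plate',r, len(Q));
cv2.error: OpenCV(4.12.0) /io/opencv/modules/imgproc/src/convhull.cpp:143: error: (-215:Assertion failed) total >= 0 && (depth == CV_32F || depth == CV_32S) in function 'convexHull'
```

View pics/w0.png

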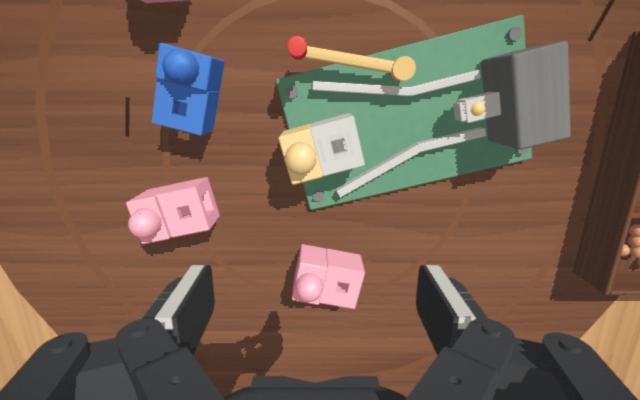

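The wrist view shows the plate with its corners near (278,84), (523,15), (531,158) and (311,210). The domed head is at (322,148), with the dome at (300,157). The drive ball is at (478,107), the knob at (297,46) and the pivot at (403,68).

```bash
cat > w.py <<'E'
from h import *
import sys
f=sys.argv[1]
p,d,T,k=load(f); print('depth ok',(d>0).mean())
H=cv2.cvtColor(p,cv2.COLOR_RGB2HSV).astype(int); h,s,v=H[...,0],H[...,1],H[...,2]
def big(m,box=None):
    n,l,st,c=cv2.connectedComponentsWithStats(m.astype(np.uint8)); i=1+st[1:,4].argmax(); return l==i,c[i],st[i]
def pts(m,z): 
    V,U=np.nonzero(m); return np.array([ray(f,u,v_,z)[:2]*1000 for u,v_ in zip(U,V)],np.float32)
g,_,_=big((h>55)&(h<95)&(s>60)); r=cv2.minAreaRect(pts(g,.01)); print('plate',r)
yaw=r[2] if r[1][0]>r[1][1] else r[2]-90
a=np.radians(yaw); B=np.array([[np.cos(a),-np.sin(a)],[np.sin(a),np.cos(a)]])
O=np.array(r[0])+B@[15,0]; print('bed origin',O,'yaw',yaw)
bed=lambda q:(B.T@(np.array(q)-O)).round(1)
red,c,_=big(((h<5)|(h>175))&(s>190)&(v>110)); kn=ray(f,*c,.068)[:2]*1000
print('knob',c,kn,bed(kn))
wm=(h>16)&(h<30)&(s>60)&(v>150)
W=np.array([bed(q) for q in pts(wm,.058)])
n,l,st,cc=cv2.connectedComponentsWithStats(wm.astype(np.uint8))
for i in range(1,n):
    if st[i,4]>150:
        q=cv2.minAreaRect(pts(l==i,.058)); print('yellowish',cc[i].round(),st[i,4],'bed@58',bed(q[0]),q[1],q[2])
if len(sys.argv)>2:
    for t in sys.argv[2:]:
        u,v_,z=map(float,t.split(',')); q=ray(f,u,v_,z)[:2]*1000; print(t,q,bed(q))
E
python3 w.py w0 280,130,.058 294,183,.058 353,115,.052 364,167,.052 312,126,.058 325,177,.058 478,107,.048 403,68,.036 300,157,.07
```

```text
depth ok 0.99620703125
plate ((617.8384399414062, 47.38642120361328), (238.58302307128906, 138.85302734375), 13.887213706970215)
bed origin [632.39999095  50.98659233] yaw 13.887213706970215Traceback (most recent call last):
  File "w.py", line 15, in <module>
    red,c,_=big(((h<5)|(h>175))&(s>190)&(v>110)); kn=ray(f,*c,.068)[:2]*1000
            ~~~^^^^^^^^^^^^^^^^^^^^^^^^^^^^^^^^^
  File "w.py", line 7, in big
    n,l,st,c=cv2.connectedComponentsWithStats(m.astype(np.uint8)); i=1+st[1:,4].argmax(); return l==i,c[i],st[i]
                                                                       ~~~~~~~~~~~~~~~^^
ValueError: attempt to get argmax of an empty sequence
```

```bash
sed -i 's/(s>190)&(v>110)/(s>170)\&(v>150)/' w.py; python3 -c "
from h import *
print(load('w0')[0][46,297],cv2.cvtColor(load('w0')[0],cv2.COLOR_RGB2HSV)[46,297])"
sed -i 's/((h<5)|(h>175))&(s>170)&(v>150)/((h<7)|(h>172))\&(s>180)\&(v>130)/' w.py
python3 w.py w0 280,130,.058 294,183,.058 353,115,.052 364,167,.052 312,126,.058 325,177,.058 478,107,.048 403,68,.036 300,157,.07
```

```text
[232  90  85] [  1 162 232]
depth ok 0.99620703125
plate ((617.8384399414062, 47.38642120361328), (238.58302307128906, 138.85302734375), 13.887213706970215)
bed origin [632.39999095  50.98659233] yaw 13.887213706970215
knob [293.  55.] [506.53957386 103.46767551] [-109.6   81.2]
yellowish [366.  62.] 1493 bed@58 [-56.6  61.9] (19.2685489654541, 92.54906463623047) 84.61556243896484
yellowish [478. 108.] 153 bed@58 [34.7  2.2] (11.346543312072754, 11.054313659667969) 48.569942474365234
yellowish [300. 154.] 1762 bed@58 [-125.5   -0.4] (30.099205017089844, 49.73242950439453) 14.714897155761719
280,130,.058 [493.3038644  42.6246085] [-137.    25.3]
294,183,.058 [504.88167636  -5.94822274] [-137.5  -24.7]
353,115,.052 [558.24621889  55.20871207] [-71.   21.9]
364,167,.052 [570.11485642   7.94844728] [-70.8 -26.8]
312,126,.058 [521.69544845  46.13533021] [-108.6   21.9]
325,177,.058 [ 5.33631523e+02 -1.92024220e-01] [-108.2  -26. ]
478,107,.048 [670.56151569  62.00180797] [39.7  1.5]
403,68,.036 [603.56897109  95.34400074] [-17.3  50. ]
300,157,.07 [511.26884934  20.71567744] [-124.9   -0.3]
```

Call:
step_arm(
  moves=[
    [[-1, 0.002, -0.015, 0.01, 0, 0, 9.5], [-1, 0.004, -0.03, 0.02, 0, 0, 19], [-1, 0.006, -0.045, 0.04, 0, 0, 28.5], [-1, 0.009, -0.06, 0.06, 0, 0, 38], [-1, 0.009, -0.06, 0.08, 0, 0, 47.5], [-1, 0.009, -0.06, 0.1, 0, 0, 57], [-1, 0.009, -0.06, 0.11, 0, 0, 66.5], [-1, 0.009, -0.06, 0.11, 0, 0, 76.1]],
  ],
)

```text
clock: 1.15
ee_pos: [0.4638, 0.009, 0.1201]
ee_rot: [-3.119, -0.372, 0.004]
wrist_force: [-0.4, -0.4, -0.1]
grip_width: 0.0001
```

```bash
python3 - <<'E'
from h import *
from scipy.spatial.transform import Rotation as R
s=robot.read_state(); print(s['ee_pos'],R.from_rotvec(s['ee_rot']).as_matrix().round(3),s['wrist_force'],s['grip_width'],s['clock'])
snap('wrist','w1')
E
python3 w.py w1
```

```text
[0.46376356 0.00899159 0.12007564] [[ 0.972  0.235 -0.003]
 [ 0.235 -0.972 -0.   ]
 [-0.003 -0.001 -1.   ]] [-0.43676699 -0.43587155 -0.09108561] 0.00014864124697080302 1.15
depth ok 0.99623828125
plate ((546.863525390625, 29.659225463867188), (92.10919189453125, 138.66836547851562), 13.861218452453613)
bed origin [550.45708953  15.09604254] yaw -76.13878154754639
knob [169.          95.66666667] [517.45688834 101.74938286] [-92.  -11.3]
yellowish [191.  46.] 1593 bed@58 [-81.2  13.2] (8.438691139221191, 52.43614196777344) 81.07186889648438
yellowish [318. 140.] 4030 bed@58 [-12.8 -37.4] (30.247499465942383, 45.79029846191406) 15.135265350341797
```

View pics/w1.png

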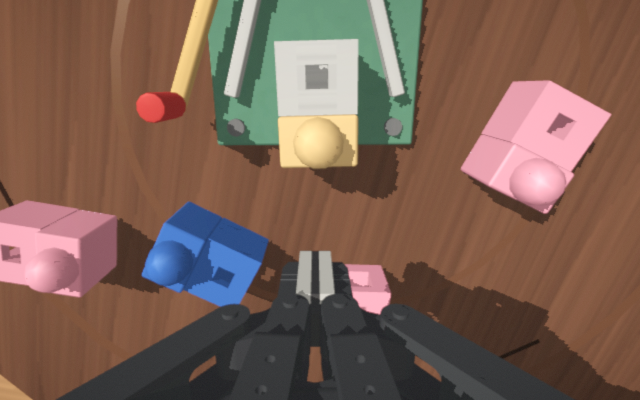

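The wrist view shows the head squarely between the rails ahead of the fingers (dome at (318,140)). The fingers are aligned with the bed and clear of the blue (205,255) and pink (365,280) look-alikes. Next I lower the tool and start the push.

Call:
step_arm(
  moves=[
    [[-1, 0, 0, 0.045, 0, 0, 0], [-1, 0, 0, 0.09, 0, 0, 0], [-1, 0.015, 0, 0.09, 0, 0, 0], [-1, 0.025, 0, 0.09, 0, 0, 0], [-1, 0.035, 0, 0.09, 0, 0, 0], [-1, 0.045, 0, 0.09, 0, 0, 0], [-1, 0.055, 0, 0.09, 0, 0, 0], [-1, 0.065, 0, 0.09, 0, 0, 0]],
  ],
)

```text
clock: 2.2
ee_pos: [0.5287, 0.0247, 0.0317]
ee_rot: [3.118, 0.38, 0.0]
wrist_force: [-2.7, -1.1, 2.2]
grip_width: 0.0002
```

Call:
step_arm(
  moves=[
    [[-1, 0.005, 0, 0, 0, 0, 0], [-1, 0.01, 0, 0, 0, 0, 0], [-1, 0.015, 0, 0, 0, 0, 0], [-1, 0.02, 0, 0, 0, 0, 0]],
  ],
)

```text
clock: 2.7
ee_pos: [0.5461, 0.0295, 0.0309]
ee_rot: [-3.118, -0.38, 0.004]
wrist_force: [-1.5, -0.1, -0.4]
grip_width: 0.0001
```

Run:
```python
from h import *
s=robot.read_state(); print(s['ee_pos'],s['wrist_force'],s['clock'])
snap('wrist','w2')
```

```text
[0.54613996 0.02951763 0.03093396] [-1.48732124 -0.12293994 -0.39272291] 2.7
```

View pics/w2.png

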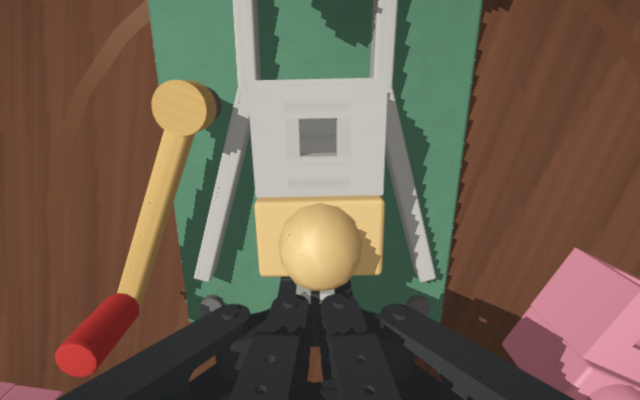

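The head is straight between the rails with its mouth at the start of the straight section (row 80), and the contact force is about 1.5 N. I'll keep pushing.

Call:
step_arm(
  moves=[
    [[-1, 0.005, 0, 0, 0, 0, 0], [-1, 0.01, 0, 0, 0, 0, 0], [-1, 0.015, 0, 0, 0, 0, 0], [-1, 0.02, 0, 0, 0, 0, 0], [-1, 0.025, 0, 0, 0, 0, 0], [-1, 0.03, 0, 0, 0, 0, 0]],
  ],
)

```text
clock: 3.5
ee_pos: [0.5764, 0.037, 0.0312]
ee_rot: [-3.118, -0.38, 0.001]
wrist_force: [-3.8, 2.0, 0.9]
grip_width: -0.0001
```

Call:
step_arm(
  moves=[
    [[-1, 0.003, 0, 0, 0, 0, 0], [-1, 0.006, 0, 0, 0, 0, 0], [-1, 0.009, 0, 0, 0, 0, 0], [-1, 0.012, 0, 0, 0, 0, 0]],
  ],
)

```text
clock: 4.0
ee_pos: [0.5885, 0.0394, 0.0314]
ee_rot: [3.118, 0.38, 0.0]
wrist_force: [-6.0, 0.1, 3.3]
grip_width: -0.0
```

Call:
step_arm(
  moves=[
    [[-1, 0.003, 0, 0, 0, 0, 0], [-1, 0.006, 0, 0, 0, 0, 0], [-1, 0.009, 0, 0, 0, 0, 0]],
  ],
)

```text
clock: 4.38
ee_pos: [0.592, 0.0402, 0.0311]
ee_rot: [3.117, 0.379, -0.014]
wrist_force: [-9.4, -1.7, 5.7]
grip_width: -0.0001
```

Call:
step_arm(
  moves=[
    [[-1, 0.002, 0, 0, 0, 0, 0], [-1, 0.004, 0, 0, 0, 0, 0], [-1, 0.006, 0, 0, 0, 0, 0]],
  ],
)

```text
clock: 4.75
ee_pos: [0.5992, 0.042, 0.031]
ee_rot: [3.117, 0.379, -0.01]
wrist_force: [-10.4, -1.3, 5.7]
grip_width: 0.0001
```

Run:
```python
from h import *
s=robot.read_state(); print(s['ee_pos'],s['wrist_force'],s['clock'])
snap('wrist','w3')
```

```text
[0.59922688 0.04203198 0.03104794] [-10.42197758  -1.26544426   5.70497053] 4.75
```

View pics/w3.png

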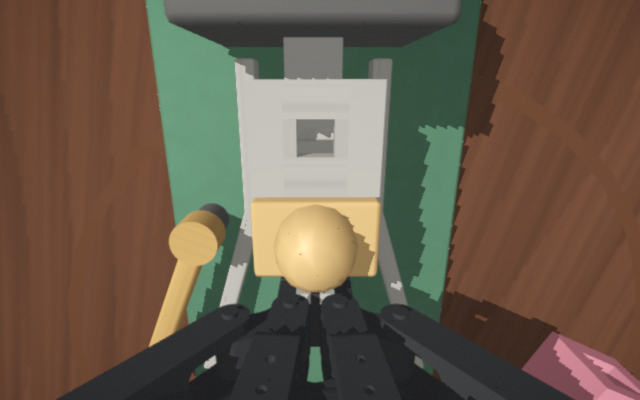

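The sleeve is on the drive and riding over the ball. About 12 mm remain between the mouth (row 80) and the shoulder face (row 45).

Call:
step_arm(
  moves=[
    [[-1, 0.002, 0, 0, 0, 0, 0], [-1, 0.004, 0, 0, 0, 0, 0], [-1, 0.006, 0, 0, 0, 0, 0]],
  ],
)

```text
clock: 5.18
ee_pos: [0.6098, 0.0441, 0.0316]
ee_rot: [3.118, 0.379, 0.003]
wrist_force: [-1.1, -0.4, -0.1]
grip_width: 0.0002
```

Call:
step_arm(
  moves=[
    [[-1, 0.001, 0, 0, 0, 0, 0], [-1, 0.002, 0, 0, 0, 0, 0], [-1, 0.003, 0, 0, 0, 0, 0]],
  ],
)

```text
clock: 5.55
ee_pos: [0.6117, 0.0451, 0.0315]
ee_rot: [3.118, 0.38, 0.0]
wrist_force: [-2.2, -1.1, 1.4]
grip_width: -0.0
```

Call:
step_arm(
  moves=[
    [[-1, 0.001, 0, 0, 0, 0, 0], [-1, 0.002, 0, 0, 0, 0, 0]],
  ],
)

```text
clock: 5.8
ee_pos: [0.6123, 0.0454, 0.0312]
ee_rot: [3.118, 0.38, -0.004]
wrist_force: [-6.8, -2.8, 4.4]
grip_width: -0.0004
```

Run:
```python
from h import *
s=robot.read_state(); print(s['ee_pos'],s['wrist_force'],s['clock'])
snap('wrist','w4')
```

```text
[0.61228436 0.04539587 0.03120479] [-6.81508405 -2.78635323  4.41654659] 5.8
```

View pics/w4.png

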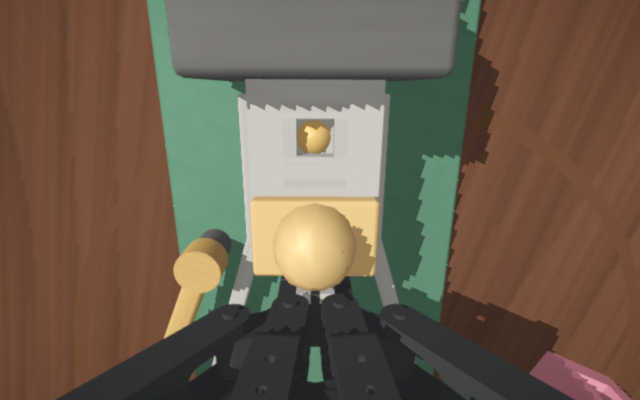

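The ball shows in the sleeve hole at (315,137), and the force rose, dropped to 1 N and then rose against the stop, so it has clicked. I'll give one more firm nudge, back off, and work out where the knob is.

Call:
step_arm(
  moves=[
    [[-1, 0.001, 0, 0, 0, 0, 0], [-1, 0.002, 0, 0, 0, 0, 0]],
  ],
)

```text
clock: 6.1
ee_pos: [0.6123, 0.0454, 0.031]
ee_rot: [3.118, 0.379, -0.009]
wrist_force: [-10.1, -3.2, 6.6]
grip_width: -0.0
```

Call:
step_arm(
  moves=[
    [[-1, -0.01, 0, 0, 0, 0, 0], [-1, -0.03, 0, 0, 0, 0, 0], [-1, -0.03, 0, -0.06, 0, 0, 0], [-1, -0.03, 0, -0.11, 0, 0, 0], [-1, -0.03, 0, -0.11, 0, 0, 0]],
  ],
)

```text
clock: 6.72
ee_pos: [0.5912, 0.0396, 0.1465]
ee_rot: [3.118, 0.38, 0.02]
wrist_force: [0.9, 0.2, 0.5]
grip_width: 0.0001
```

Run:
```python
from h import *
s=robot.read_state(); print(s['ee_pos'],s['wrist_force'],s['clock'])
snap('wrist','w5')
O=np.array([632.4,51.]);a=np.radians(13.88);B=np.array([[np.cos(a),-np.sin(a)],[np.sin(a),np.cos(a)]])
bed=lambda q:(B.T@(np.array(q)[:2]*1000-O)).round(1)
print('tcp',bed(s['ee_pos']))
for f in ['w0','w1','w2','w5']:
    p,P=cloud(f);H=cv2.cvtColor(p,cv2.COLOR_RGB2HSV).astype(int)
    m=((H[...,0]<7)|(H[...,0]>175))&(H[...,1]>150)&(H[...,2]>180)&(P[...,2]>.055)&(P[...,2]<.08)
    if m.sum()>20:
        V,U=np.nonzero(m); u,v=U.mean(),V.mean(); print(f,m.sum(),u,v,np.median(P[m],0),bed(ray(f,u,v,.07)),bed(np.median(P[m],0)))
```

```text
[0.59117541 0.03964107 0.14651615] [0.90096122 0.21602699 0.53081626] 6.725
tcp [-42.7  -1.1]
w0 291 296.21305841924396 45.553264604811 [0.50924411 0.11002991 0.07057451] [-105.2   87.1] [-105.4   86.9]
w1 623 149.7897271268058 107.18138041733548 [0.50943128 0.10992539 0.07046837] [-105.2   87. ] [-105.2   86.7]
w2 979 74.3932584269663 359.3564862104188 [0.5100333  0.11011054 0.07049725] [-105.1   87.2] [-104.6   86.7]
w5 373 191.10991957104557 292.7882037533512 [0.51116076 0.11130531 0.07018151] [-103.    86.8] [-103.2   87.6]
```

View pics/w5.png

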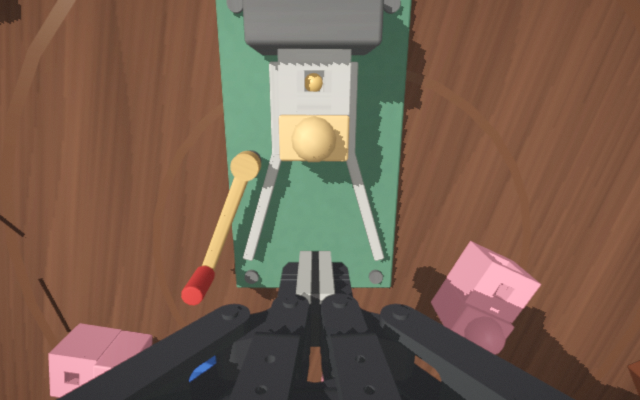

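The head is home, with the ball showing in the hole at (314,82). The knob top is at (193,292), bed (-105,87), so q≈1.97. I'll go to its outer side.

Call:
step_arm(
  moves=[
    [[-1, -0.017, -0.04, 0, 0, 0, 0], [-1, -0.034, -0.08, 0, 0, 0, 0], [-1, -0.05, -0.116, 0, 0, 0, 0], [-1, -0.05, -0.116, 0.03, 0, 0, 0], [-1, -0.05, -0.116, 0.065, 0, 0, 0], [-1, -0.05, -0.116, 0.1, 0, 0, 0], [-1, -0.05, -0.116, 0.1, 0, 0, 0]],
  ],
)

```text
clock: 7.65
ee_pos: [0.508, 0.1326, 0.0378]
ee_rot: [-3.111, -0.395, 0.013]
wrist_force: [0.4, 0.3, 0.3]
grip_width: 0.0
```

```bash
cat > k.py <<'E'
from h import *
O=np.array([632.4,51.]);a=np.radians(13.88);B=np.array([[np.cos(a),-np.sin(a)],[np.sin(a),np.cos(a)]])
bed=lambda q:(B.T@(np.array(q)[:2]*1000-O)).round(1)
s=robot.read_state(); t=bed(s['ee_pos']); print(s['ee_pos'],t,s['wrist_force'],s['clock'])
for q in np.arange(1.95,-.11,-.1):
    F=np.array([-18-95*np.sin(q)-22*np.cos(q),50-95*np.cos(q)+22*np.sin(q)]); d=F-t
    print(round(q,2),F.round(1),'tool dx,dy',(d*[1,-1]).round(1))
E
python3 k.py
```

```text
[0.50797231 0.13264104 0.03780622] [-101.2  109.1] [0.43719659 0.27292514 0.33135051] 7.65
1.95 [-98.1 105.6] tool dx,dy [3.1 3.5]
1.85 [-103.3   97.3] tool dx,dy [-2.1 11.8]
1.75 [-107.6   88.6] tool dx,dy [-6.4 20.5]
1.65 [-111.    79.4] tool dx,dy [-9.8 29.7]
1.55 [-113.4   70. ] tool dx,dy [-12.2  39.1]
1.45 [-115.    60.4] tool dx,dy [-13.8  48.7]
1.35 [-115.5   50.7] tool dx,dy [-14.3  58.4]
1.25 [-115.1   40.9] tool dx,dy [-13.9  68.2]
1.15 [-113.7   31.3] tool dx,dy [-12.5  77.8]
1.05 [-111.4   21.8] tool dx,dy [-10.2  87.3]
0.95 [-108.1   12.6] tool dx,dy [-6.9 96.5]
0.85 [-103.9    3.8] tool dx,dy [ -2.7 105.3]
0.75 [-98.9  -4.5] tool dx,dy [  2.3 113.6]
0.65 [-93.  -12.3] tool dx,dy [  8.2 121.4]
0.55 [-86.4 -19.5] tool dx,dy [ 14.8 128.6]
0.45 [-79.1 -26. ] tool dx,dy [ 22.1 135.1]
0.35 [-71.2 -31.7] tool dx,dy [ 30.  140.8]
0.25 [-62.8 -36.6] tool dx,dy [ 38.4 145.7]
0.15 [-53.9 -40.6] tool dx,dy [ 47.3 149.7]
0.05 [-44.7 -43.8] tool dx,dy [ 56.5 152.9]
-0.05 [-35.2 -46. ] tool dx,dy [ 66.  155.1]
```

Call:
step_arm(
  moves=[
    [[-1, 0.003, 0.003, -0.006, 0, 0, 0], [-1, -0.002, 0.012, -0.006, 0, 0, 0], [-1, -0.006, 0.02, -0.006, 0, 0, 0], [-1, -0.01, 0.03, -0.006, 0, 0, 0], [-1, -0.012, 0.039, -0.006, 0, 0, 0], [-1, -0.014, 0.049, -0.006, 0, 0, 0], [-1, -0.014, 0.058, -0.006, 0, 0, 0], [-1, -0.014, 0.058, -0.006, 0, 0, 0]],
  ],
)

```text
clock: 8.65
ee_pos: [0.5126, 0.0727, 0.0469]
ee_rot: [-3.112, -0.393, 0.002]
wrist_force: [0.7, -0.5, -0.1]
grip_width: 0.0001
```

```bash
cat >> k.py <<'E'
snap('wrist','w6'); f='w6'
p,P=cloud(f);H=cv2.cvtColor(p,cv2.COLOR_RGB2HSV).astype(int)
m=((H[...,0]<7)|(H[...,0]>175))&(H[...,1]>150)&(H[...,2]>120)&(P[...,2]>.05)&(P[...,2]<.08)
if m.sum()>20: print('knob',m.sum(),bed(np.median(P[m],0)))
E
python3 k.py
```

```text
[0.51260838 0.07271151 0.04685906] [-111.1   49.8] [ 0.67381519 -0.4647098  -0.09607755] 8.65
1.95 [-98.1 105.6] tool dx,dy [ 13.  -55.8]
1.85 [-103.3   97.3] tool dx,dy [  7.8 -47.5]
1.75 [-107.6   88.6] tool dx,dy [  3.5 -38.8]
1.65 [-111.    79.4] tool dx,dy [  0.1 -29.6]
1.55 [-113.4   70. ] tool dx,dy [ -2.3 -20.2]
1.45 [-115.    60.4] tool dx,dy [ -3.9 -10.6]
1.35 [-115.5   50.7] tool dx,dy [-4.4 -0.9]
1.25 [-115.1   40.9] tool dx,dy [-4.   8.9]
1.15 [-113.7   31.3] tool dx,dy [-2.6 18.5]
1.05 [-111.4   21.8] tool dx,dy [-0.3 28. ]
0.95 [-108.1   12.6] tool dx,dy [ 3.  37.2]
0.85 [-103.9    3.8] tool dx,dy [ 7.2 46. ]
0.75 [-98.9  -4.5] tool dx,dy [12.2 54.3]
0.65 [-93.  -12.3] tool dx,dy [18.1 62.1]
0.55 [-86.4 -19.5] tool dx,dy [24.7 69.3]
0.45 [-79.1 -26. ] tool dx,dy [32.  75.8]
0.35 [-71.2 -31.7] tool dx,dy [39.9 81.5]
0.25 [-62.8 -36.6] tool dx,dy [48.3 86.4]
0.15 [-53.9 -40.6] tool dx,dy [57.2 90.4]
0.05 [-44.7 -43.8] tool dx,dy [66.4 93.6]
-0.05 [-35.2 -46. ] tool dx,dy [75.9 95.8]
knob 1824 [-106.    27.6]
```

The keeper is following, with the knob at q≈1.33.

Call:
step_arm(
  moves=[
    [[-1, -0.004, 0.009, 0, 0, 0, 0], [-1, -0.003, 0.018, 0, 0, 0, 0], [-1, 0, 0.028, 0, 0, 0, 0], [-1, 0.003, 0.037, 0, 0, 0, 0], [-1, 0.007, 0.046, 0, 0, 0, 0], [-1, 0.012, 0.054, 0, 0, 0, 0], [-1, 0.018, 0.062, 0, 0, 0, 0], [-1, 0.018, 0.062, 0, 0, 0, 0]],
  ],
)

```text
clock: 9.7
ee_pos: [0.5466, 0.0175, 0.0467]
ee_rot: [-3.112, -0.394, -0.001]
wrist_force: [-0.2, -0.5, 0.5]
grip_width: 0.0002
```

```bash
python3 k.py | sed -n '1p;14,25p'
```

```text
[0.54662746 0.01749992 0.04671942] [-91.3 -11.9] [-0.16979036 -0.51094095  0.51811879] 9.7
0.75 [-98.9  -4.5] tool dx,dy [-7.6 -7.4]
0.65 [-93.  -12.3] tool dx,dy [-1.7  0.4]
0.55 [-86.4 -19.5] tool dx,dy [4.9 7.6]
0.45 [-79.1 -26. ] tool dx,dy [12.2 14.1]
0.35 [-71.2 -31.7] tool dx,dy [20.1 19.8]
0.25 [-62.8 -36.6] tool dx,dy [28.5 24.7]
0.15 [-53.9 -40.6] tool dx,dy [37.4 28.7]
0.05 [-44.7 -43.8] tool dx,dy [46.6 31.9]
-0.05 [-35.2 -46. ] tool dx,dy [56.1 34.1]
knob 1825 [-71.7 -25.4]
```

View pics/w6.png

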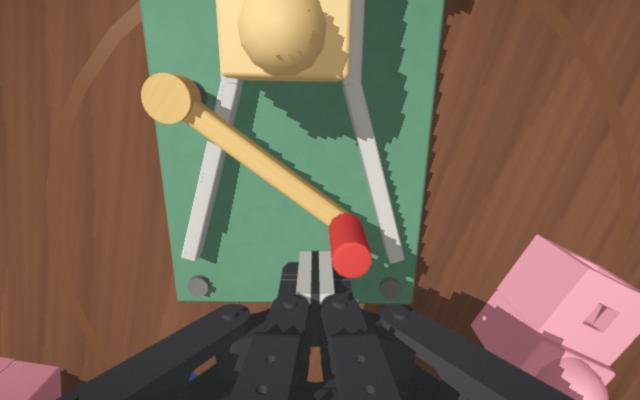

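The knob at (349,245) sits on the fingers' front-right corner with the bar across the rails, and is following well. I'll carry on to the stop.

Call:
step_arm(
  moves=[
    [[-1, 0.003, 0.008, 0, 0, 0, 0], [-1, 0.01, 0.015, 0, 0, 0, 0], [-1, 0.018, 0.021, 0, 0, 0, 0], [-1, 0.027, 0.026, 0, 0, 0, 0], [-1, 0.036, 0.03, 0, 0, 0, 0], [-1, 0.044, 0.032, 0, 0, 0, 0], [-1, 0.05, 0.033, 0, 0, 0, 0], [-1, 0.05, 0.033, 0, 0, 0, 0]],
  ],
)

```text
clock: 10.75
ee_pos: [0.6028, -0.0012, 0.0465]
ee_rot: [-3.111, -0.395, -0.0]
wrist_force: [-0.4, 0.2, -0.6]
grip_width: 0.0001
```

```bash
python3 k.py | sed -n '1p;23,25p'
```

```text
[ 0.60284948 -0.001231    0.04645763] [-41.2 -43.6] [-0.36586654  0.1548462  -0.59599873] 10.75
knob 1779 [-18.2 -45.1]
```

Call:
step_arm(
  moves=[
    [[-1, 0.002, 0, 0, 0, 0, 0], [-1, 0.004, 0, 0, 0, 0, 0], [-1, 0.006, 0, 0, 0, 0, 0], [-1, 0.006, 0, 0, 0, 0, 0]],
  ],
)

```text
clock: 11.3
ee_pos: [0.6072, -0.0001, 0.0463]
ee_rot: [-3.111, -0.395, 0.003]
wrist_force: [-2.9, -1.0, 1.5]
grip_width: 0.0003
```

Call:
step_arm(
  moves=[
    [[-1, 0.002, 0, 0, 0, 0, 0], [-1, 0.003, 0, 0, 0, 0, 0], [-1, 0.003, 0, 0, 0, 0, 0]],
  ],
)

```text
clock: 11.68
ee_pos: [0.6073, -0.0001, 0.0462]
ee_rot: [-3.112, -0.394, 0.011]
wrist_force: [-8.0, -3.8, 6.0]
grip_width: -0.0001
```

Call:
step_arm(
  moves=[
    [[-1, -0.01, 0, 0, 0, 0, 0], [-1, -0.035, 0, 0, 0, 0, 0], [-1, -0.05, 0, -0.04, 0, 0, 0], [-1, -0.05, 0, -0.1, 0, 0, 0], [-1, -0.05, 0, -0.12, 0, 0, 0], [-1, -0.05, 0, -0.12, 0, 0, 0]],
  ],
)

```text
clock: 12.42
ee_pos: [0.5647, -0.0122, 0.1687]
ee_rot: [-3.111, -0.395, -0.009]
wrist_force: [1.1, 0.3, -1.0]
grip_width: -0.0001
```

```bash
python3 k.py | sed -n '1p;23,25p'; python3 -c "
from h import *
snap('scene','s9');snap('side','d9')
A=cv2.imread('pics/s9.png')[140:280,250:420];B=cv2.imread('pics/w6.png')
cv2.imwrite('pics/fin.png',np.hstack([cv2.resize(B,None,fx=.625,fy=.625*1.4),cv2.resize(A,(400,350))]))"
```

```text
[ 0.56468751 -0.01220526  0.16867867] [-80.9 -45.1] [ 1.05443582  0.34697371 -0.9621052 ] 12.425
knob 424 [-17.4 -45.1]
```

View pics/fin.png

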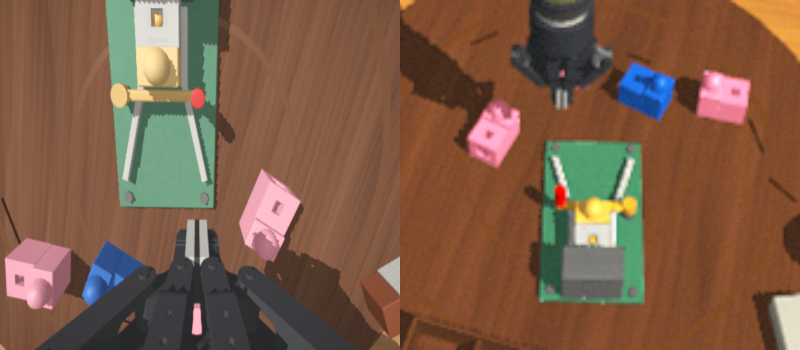

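The keeper lies straight across the rails behind the head (knob at (197,97)) and the ball shows in the hole at (157,18). The look-alikes haven't moved and the arm is clear. Handing in.

```bash
python3 -c "
from h import *
print(robot.close_job())"
```

```text
the job is handed in; nothing more can be done
None
```

The job is done and handed in at about 12.5 s on the robot's clock. I pushed the boxwood-domed head along the rails with shut fingers and onto the drive, then swung the keeper bar shut by its knob.

- **Head:** The push force rose to about 10 N over the ball, dropped to about 1 N at the click, then rose to about 10 N at the stop with no further movement. The ball shows in the sleeve hole in the wrist pictures.
- **Keeper:** It stopped on its stop at about 8–9 N. I measured the knob at bed (-17.4, -45.1) mm; shut is (-18, -45).
- **Surroundings:** The look-alikes near the bed look unmoved in the final picture, and the fingers never went near the other tools. I did not measure the bystanders again.
- **Disagreements:** The scene and side views disagreed on the bed's position by up to about 7 mm, so I used the wrist camera. Two moves ended up to about 10 mm from where I wanted because of lag after pressing. I corrected for that from the measured positions, and no check failed.

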